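# Push the steel bench block home into the corner stop

## Task

Slide the grey steel bench block along the worktop with the fingertips until it sits fully home in the corner of the aluminium corner stop: one of its long sides flat against the long rail and one of its short sides flat against the short rail. Only push it, never lift or tip it, and leave the other things on the worktop undisturbed.

Things in the scene. Friction and masses are not known exactly. Their poses are not given: they have to be found in the camera images.
- steel_block: loose plain grey steel block lying flat on the worktop, 55 mm (its x) by 70 mm (its y), 18 mm high (its z), 0.4 to 0.75 kg; origin at the centre of its underside. It slides with dry friction, at most about 8 N, and stays where it is left. Home, its centre is at x = -27.5, y = -35 mm in the stop's frame, its x along the stop's x (either way round).
- corner_stop: fixed L-shaped stop of two aluminium bars, 22 mm wide and high, screwed down; yaw -0.3 to 0.05 rad. Origin: the inner corner, where the two inner faces meet, at worktop height. The long rail's inner face runs 150 mm along the stop's -y and looks to its -x; the short rail's runs 60 mm along -x and looks to -y. So the block belongs in the quarter x < 0, y < 0.
- flux_jar: white jar with a green screw lid, 58 mm across, 50 mm high; origin at the centre of its underside. A bystander, loose.
- thread_spool: wooden spool of red thread standing upright, 38 mm across, 45 mm high; origin at the centre of its underside. A bystander, loose.
- tweezers: steel tweezers with dark wooden grips lying flat, 145 mm long (along its x axis), 22 mm wide, 10 mm high; origin under their middle. A bystander, loose.
- charcoal: black block, about 51 x 52 mm, 26 mm high; origin at the centre of its underside. A bystander, loose.

How it is judged:
By the outcome, as a careful person would: the job done as asked, in the order asked, and still so for the second after the job is handed in, with the robot touching nothing.
It also fails if it takes over 61 s, if anything falls off the work surface, if the arm or the gripper's body presses on something with over 40 N, if the wrist force passes 120 N, or if a joint passes its speed limit or range.

## Robot

A 7-joint arm with a two-finger parallel gripper is mounted at the origin on a cart in front of the work surface, level with it; the furniture and walls round the work are solid. World frame = base frame: x ahead of the robot, y to its left, z up, the work surface at z = 0. Lengths are in mm, angles in rad, forces in N, time in s.
With the tool pointing down it reaches from about 400 to 875 mm from the base axis. Payload 4.4 kg.
Tool frame: the origin (TCP) lies on the centre line of the jaws, within the pads' length; the fingertips stand 11 mm ahead of it and the grasp point (between the pads) lies 8 mm behind it (ctrl.tips_ahead is the distance from the TCP to the fingertips, in mm); z points along the fingers, y is the line along which they close (so a half turn about z gives the same grasp; the last joint's range is limited). The gripper opens to 85 mm and grips with 20 to 120 N. Pads are 22 mm wide; open, the fingers measure 114 mm over their backs; the gripper's body (76 mm by 85 mm) begins 54 mm behind the grasp point. The pads swing forward as they close: fully open they stand 13 mm farther back than shut.
Start: joints at [-1.244, 0.628, 0.038, 1.517, -0.027, 0.996, -0.02], TCP at [248.783, 600.52, 242.313] pointing down, gripper open.
Joint ranges: [-3.06, 3.06], [-0.37, 2.12], [-1.25, 1.32], [0.18, 2.47], [-1.1, 4.24], [0.23, 1.98], [-2.94, 2.94]. Speed limits (rad/s): [2.57, 2.57, 3.14, 3.14, 3.14, 3.14, 3.14].

## Interface

Orientations are given as [roll, pitch, yaw] about the fixed x, y, z axes, in that order (R = Rz(yaw) Ry(pitch) Rx(roll)).
In Python, from cell import ctrl, eyes, job gives the robot as it stands. The module is installed in compiled form; this text tells all that it offers.
- The arm moves only by the tool carry_out, never from a script. Its argument "moves" is a list of rows, each an object of numbers: "tx", "ty", "tz": the shift along the tool's x, y, z as a fraction of full scale; "twist": the turn about the tool's z as a fraction of full scale; "fingers": the opening, from 0 (shut) to 1 (fully open). In form: [{"tx": .., "ty": .., "tz": .., "twist": .., "fingers": ..}, ...]. A call has 1 to 12 rows; each row shifts and turns the commanded pose from where the row before left it, along the tool's axes as they then stand; what a row does not reach is not made up. Full scale, the value 1, is 0.3 m for a shift and pi rad for a turn. A row lasts 1/8 s, in which the tool goes at most 62.5 mm and 10.7 degrees, less where a joint would pass 70% of its speed; a pose out of reach is approached as far as the arm can. A call with a number of a shift or a turn outside -1 to 1 is refused whole. A call with a gripper value outside its range is refused whole. The fingers move at their own pace and stop on an object; the grip force is fixed at half the most. Time passes only in rows, so rows that do not move let the fingers close. It gives the time, the measured TCP pose, the force, the opening and the grip force at its end, in the units of the state.
- ctrl.read_state(): the state, without advancing time (a new reading comes with each control period).
- eyes.get_image(name): name is "scene" or "top"; returns a dict with "color" (480x640x3 uint8, blue, green, red), "fovy" (degrees; the focal length in pixels is half the picture's height over the tangent of half this angle, whatever the lens; pixels are square), "cx", "cy" (the principal point, pixels), "k1" (the pictures are not rectified: a ray, as slopes to the right and down, at radius r is drawn at 1 + k1 r^2 times it, then the intrinsics apply), "world_from_camera" (4x4, takes a point from camera to world coordinates). Camera axes: x right, y up, looking along -z (the intrinsics and any distortion apply to the point x, -y, -z); pixel columns grow to the right and rows downward; lengths in mm; the calibration is good to about 2 mm. A picture is of the moment at which its call begins. There is no depth.
- job.finish_job(): hands the job in; it is judged then, once.
The state is a dict: "clock": time; "qpos": joint angles; "qd": joint speeds; "tau": joint torques, N m; "eef_pos": TCP position; "tool_rot": TCP orientation; "force": force on the tool from outside, world axes, zero at the start; "torque": the same for the moment, N m; "width": finger opening in mm; "gripper_force": force on a finger pad.
Only numpy, scipy, OpenCV 4.12 (cv2) and the standard library are available. Lean on these libraries where they do the work, as an engineer would, in place of code of your own. Each camera call takes 0.05 s, during which the arm holds its last target. There are 200 camera calls.

## Working session

There is one attempt and no reset: what is moved stays moved. The work goes in short steps, Python scripts to look and compute and a tool call to move; the robot and the scene stay as the last step left them, time stands still between calls to the robot, and variables do not carry over. Pictures are saved under pics/ and viewed, at most 11 in all, crops included, and the job is handed in when it is done.

Besides the shell and the picture viewer there is one more tool, called after "Call:" as name(argument=value, ...), one argument or row to a line, values as JSON. carry_out: Moves the arm, as the interface text tells. Its arguments: {"type":"object","properties":{"moves":{"type":"array","items":{"type":"object","properties":{"tx":{"type":"number","minimum":-1,"maximum":1},"ty":{"type":"number","minimum":-1,"maximum":1},"tz":{"type":"number","minimum":-1,"maximum":1},"twist":{"type":"number","minimum":-1,"maximum":1},"fingers":{"type":"number"}}}}},"required":["moves"]}

```bash
mkdir -p pics; cat > h.py <<'E'
import numpy as np, cv2
from cell import ctrl, eyes, job
def cal(im):
    h=im["color"].shape[0]; f=h/2/np.tan(np.radians(im["fovy"])/2)
    return np.array([[f,0,im["cx"]],[0,f,im["cy"]],[0,0,1.]]), np.array([im["k1"],0,0,0,0.])
def to_world(im,px,z):
    K,D=cal(im); T=np.array(im["world_from_camera"])
    n=cv2.undistortPoints(np.array(px,float).reshape(-1,1,2),K,D).reshape(-1,2)
    d=np.c_[n[:,0],-n[:,1],-np.ones(len(n))]@T[:3,:3].T
    o=T[:3,3]; return o+d*((z-o[2])/d[:,2])[:,None]
def to_px(im,P):
    K,D=cal(im); T=np.linalg.inv(np.array(im["world_from_camera"]))
    c=np.array(P,float).reshape(-1,3)@T[:3,:3].T+T[:3,3]
    c=c*[1,-1,-1]
    return cv2.projectPoints(c,np.zeros(3),np.zeros(3),K,D)[0].reshape(-1,2)
E
python3 - <<'E'
from h import *
for n in("scene","top"):
    im=eyes.get_image(n); cv2.imwrite(f"pics/{n}0.png",im["color"]); print(n,im["fovy"],im["k1"],np.round(im["world_from_camera"],3).tolist())
print(ctrl.read_state(), ctrl.tips_ahead)
E
```

```text
scene 42.98156601822076 -0.15438068192181462 [[-0.569, 0.453, -0.686, -0.192], [-0.822, -0.315, 0.475, 382.072], [-0.001, 0.834, 0.551, 522.761], [0.0, 0.0, 0.0, 1.0]]
top 49.0384231370563 -0.04186112612862577 [[-0.02, 0.997, -0.075, 544.03], [-1.0, -0.018, 0.022, -15.105], [0.02, 0.076, 0.997, 888.015], [0.0, 0.0, 0.0, 1.0]]
{'clock': 0.1, 'qpos': array([-1.2437653 ,  0.62924793,  0.03844597,  1.51827707, -0.02699577,
        0.99632767, -0.02004057]), 'qd': array([ 0.00019398, -0.00257175,  0.00030917, -0.00202229, -0.00056569,
       -0.00080117,  0.00034499]), 'tau': array([ 3.72028502e-03, -5.64527500e+01,  1.23052005e+00, -1.93969792e+01,
        1.12133651e-02,  5.56772415e-03, -1.99354645e-05]), 'eef_pos': array([248.58458755, 599.98672406, 241.48186945]), 'tool_rot': array([-3.13985075e+00,  2.20957248e-05,  2.74872219e+00]), 'force': array([ 0.81805911,  0.06814661, -0.06293434]), 'torque': array([ 0.00131053, -0.04065154,  0.01066421]), 'gripper_force': 0.0, 'width': 85.39002575738569} 11.0
```

View pics/top0.png

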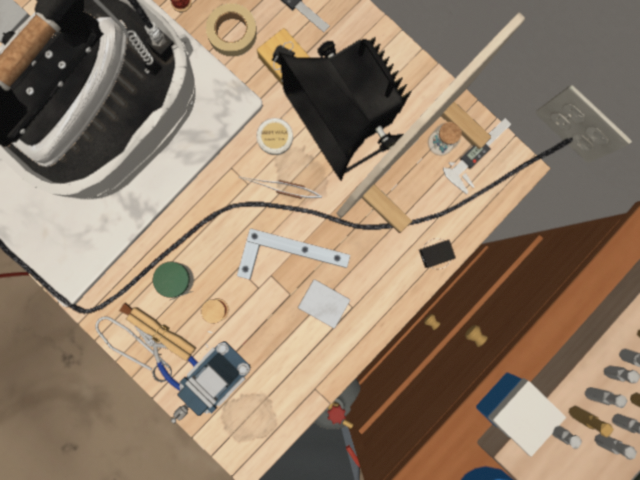

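View pics/scene0.png

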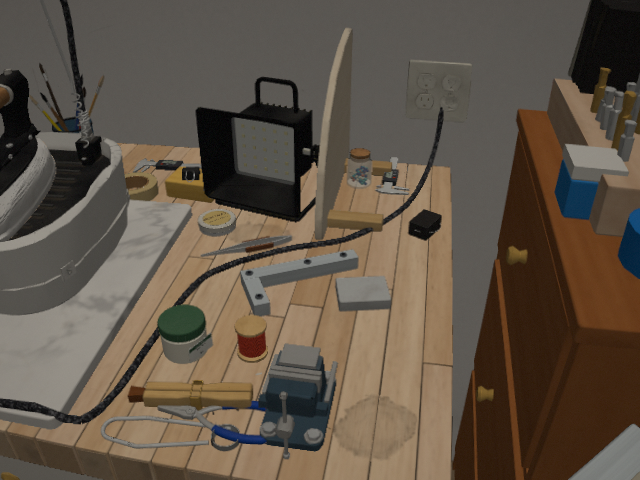

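The top view shows the block at about (325,303). The stop's outer corner is near (250,233), with the long rail running to (349,258) and the short rail to (245,277). The jar is at (172,279), the spool at (213,311), the tweezers at (280,188) and the charcoal at (437,254). The scene view agrees. Next I'll measure the block and rails.

```bash
cat > m.py <<'E'
from h import *
def measure(tag=None):
    im=eyes.get_image("top"); c=im["color"]
    b,g,r=[c[...,i].astype(int) for i in range(3)]
    m=((r-b<22)&(g>120)).astype(np.uint8)*255
    roi=np.zeros_like(m); roi[222:350,228:375]=1; m=cv2.morphologyEx(m*roi,cv2.MORPH_OPEN,np.ones((3,3)))
    out=[]
    for k in cv2.findContours(m,cv2.RETR_EXTERNAL,cv2.CHAIN_APPROX_NONE)[0]:
        if cv2.contourArea(k)>300: out.append(k.reshape(-1,2))
    if tag:
        v=c.copy(); cv2.drawContours(v,[k.reshape(-1,1,2) for k in out],-1,(0,0,255),1)
        cv2.imwrite(f"pics/{tag}.png",cv2.resize(v[210:360,215:385],None,fx=4.6,fy=4,interpolation=cv2.INTER_NEAREST) if 0 else cv2.resize(v[210:355,210:400],None,fx=4,fy=4))
    return im,out
E
python3 - <<'E'
from m import *
im,out=measure("m1")
for k in out:
    w=to_world(im,k,20)[:,:2].astype(np.float32)
    rc=cv2.minAreaRect(w); print(cv2.contourArea(k.reshape(-1,1,2)),rc,np.round(cv2.boxPoints(rc),1).tolist())
E
```

```text
1288.5 ((507.71734619140625, -48.854793548583984), (68.71941375732422, 53.242645263671875), 59.44015121459961) [[467.29998779296875, -64.9000015258789], [513.2000122070312, -92.0], [548.0999755859375, -32.79999923706055], [502.29998779296875, -5.699999809265137]]
1705.5 ((571.8287963867188, 0.39139556884765625), (171.5701141357422, 80.90440368652344), 74.27108001708984) [[509.6000061035156, -71.19999694824219], [587.5, -93.0999984741211], [634.0, 72.0], [556.0999755859375, 93.9000015258789]]
```

View pics/m1.png

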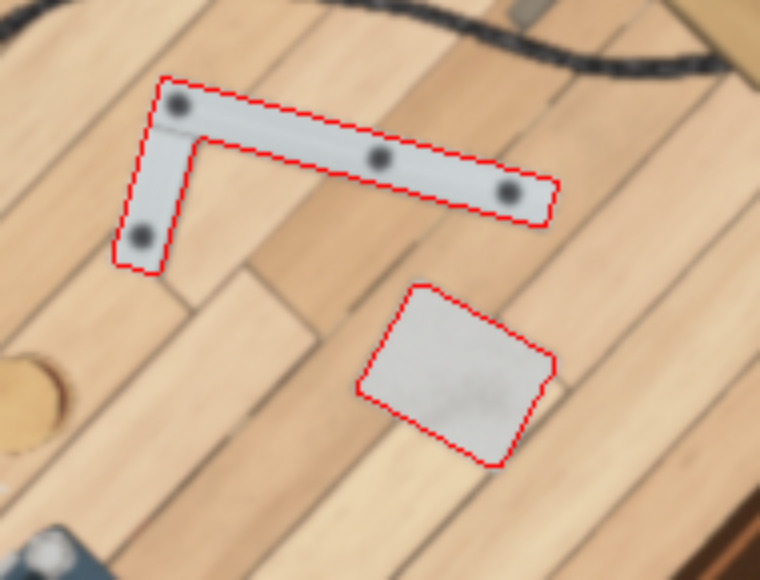

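The mask outlines are clean: the stop's outer rectangle fits 172×81 mm and the block 69×53 mm. That puts the stop's yaw at about -0.275 with its inner corner near (607,57). The block is at (508,-49), turned 14.8° clockwise relative to the stop. I'll approach from above, on the block's -x side.

Call:
carry_out(
  moves=[
    {"twist": -0.0377,"fingers": 0.47},
    {"tx": -0.11,"ty": -0.168,"fingers": 0.47},
    {"tx": -0.11,"ty": -0.168,"fingers": 0.47},
    {"tx": -0.11,"ty": -0.168,"fingers": 0.47},
    {"tx": -0.11,"ty": -0.168,"fingers": 0.47},
    {"tx": -0.11,"ty": -0.168,"fingers": 0.47},
    {"tx": -0.11,"ty": -0.168,"fingers": 0.47},
    {"tx": -0.11,"ty": -0.168,"fingers": 0.47},
    {"tx": -0.11,"ty": -0.168,"fingers": 0.47},
    {"tx": -0.11,"ty": -0.168,"fingers": 0.47},
    {"tx": -0.11,"ty": -0.168,"fingers": 0.47},
    {"tx": -0.11,"ty": -0.168,"fingers": 0.47},
  ],
)

```text
validation failed for argument at $.mo...
```

Call:
carry_out(
  moves=[
    {"tx": 0,"ty": 0,"tz": 0,"twist": -0.0377,"fingers": 0.47},
    {"tx": -0.11,"ty": -0.168,"tz": 0,"twist": 0,"fingers": 0.47},
    {"tx": -0.11,"ty": -0.168,"tz": 0,"twist": 0,"fingers": 0.47},
    {"tx": -0.11,"ty": -0.168,"tz": 0,"twist": 0,"fingers": 0.47},
    {"tx": -0.11,"ty": -0.168,"tz": 0,"twist": 0,"fingers": 0.47},
    {"tx": -0.11,"ty": -0.168,"tz": 0,"twist": 0,"fingers": 0.47},
    {"tx": -0.11,"ty": -0.168,"tz": 0,"twist": 0,"fingers": 0.47},
    {"tx": -0.11,"ty": -0.168,"tz": 0,"twist": 0,"fingers": 0.47},
  ],
)

```text
clock: 1.15
eef_pos: [376.0, 196.5, 242.4]
tool_rot: [3.141, 0.0, 2.868]
force: [1.0, 0.2, -0.4]
width: 40.1
gripper_force: 0.0
```

Call:
carry_out(
  moves=[
    {"tx": -0.11,"ty": -0.167,"tz": 0,"twist": 0,"fingers": 0.47},
    {"tx": -0.11,"ty": -0.167,"tz": 0,"twist": 0,"fingers": 0.47},
    {"tx": -0.11,"ty": -0.167,"tz": 0,"twist": 0,"fingers": 0.47},
    {"tx": -0.11,"ty": -0.167,"tz": 0,"twist": 0,"fingers": 0.47},
    {"tx": 0,"ty": 0,"tz": 0.17,"twist": 0,"fingers": 0.47},
    {"tx": 0,"ty": 0,"tz": 0.17,"twist": 0,"fingers": 0.47},
    {"tx": 0,"ty": 0,"tz": 0.17,"twist": 0,"fingers": 0.47},
    {"tx": 0,"ty": 0,"tz": 0.1,"twist": 0,"fingers": 0.47},
    {"tx": 0,"ty": 0,"tz": 0,"twist": 0,"fingers": 0.47},
  ],
)

```text
clock: 2.28
eef_pos: [446.7, -30.3, 57.6]
tool_rot: [-3.14, -0.005, 2.867]
force: [-0.8, 0.9, -0.1]
width: 40.3
gripper_force: 0.0
```

```bash
python3 - <<'E'
from m import *
s=ctrl.read_state(); print(s["clock"],s["eef_pos"],s["tool_rot"],s["force"],ctrl.tips_ahead)
im=eyes.get_image("scene"); p=s["eef_pos"]; q=to_px(im,[[p[0],p[1],0],[p[0],p[1],p[2]-11]]); print(q)
c=im["color"]; u,v=q[0].astype(int); x0=max(0,min(u-100,440)); y0=max(0,min(v-110,330)); print(x0,y0)
cv2.imwrite("pics/a.png",cv2.resize(c[y0:y0+150,x0:x0+200],None,fx=4,fy=4))
E
```

```text
2.275 [446.67863311 -30.30897276  57.55864032] [-3.14046032 -0.00482325  2.86712836] [-0.7668574   0.8608925  -0.11049097] 11.0
[[379.47243    326.21946122]
 [381.7244748  298.15690539]]
279 216
```

View pics/a.png

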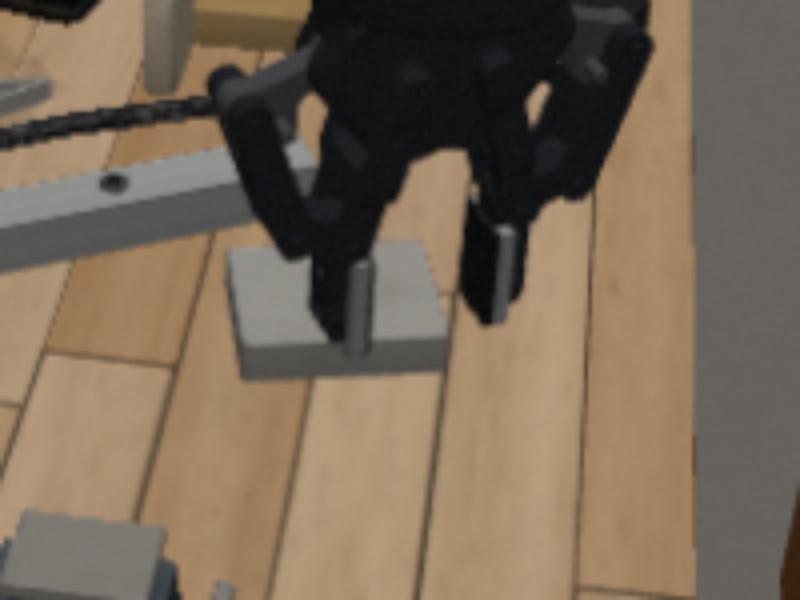

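The picture shows the fingertips at crop (350,350) and (490,320), short of the block on its near side. Their height matches the calibration within 2–3 mm. Next I'll lower and start the push.

Call:
carry_out(
  moves=[
    {"tx": 0,"ty": 0,"tz": 0.08,"twist": 0,"fingers": 0.47},
    {"tx": 0,"ty": 0,"tz": 0.03,"twist": 0,"fingers": 0.47},
    {"tx": 0,"ty": 0,"tz": 0.018,"twist": 0,"fingers": 0.47},
    {"tx": 0,"ty": 0,"tz": 0,"twist": 0,"fingers": 0.47},
  ],
)

```text
clock: 2.82
eef_pos: [446.3, -27.5, 33.8]
tool_rot: [3.136, -0.01, 2.867]
force: [0.3, 0.3, 0.8]
width: 39.8
gripper_force: 0.0
```

Call:
carry_out(
  moves=[
    {"tx": -0.03,"ty": 0,"tz": 0,"twist": 0,"fingers": 0.47},
    {"tx": -0.03,"ty": 0,"tz": 0,"twist": 0,"fingers": 0.47},
    {"tx": -0.02,"ty": 0,"tz": 0,"twist": 0,"fingers": 0.47},
    {"tx": -0.02,"ty": 0,"tz": 0,"twist": 0,"fingers": 0.47},
    {"tx": -0.02,"ty": 0,"tz": 0,"twist": 0,"fingers": 0.47},
    {"tx": -0.02,"ty": 0,"tz": 0,"twist": 0,"fingers": 0.47},
    {"tx": -0.02,"ty": 0,"tz": 0,"twist": 0,"fingers": 0.47},
  ],
)

```text
clock: 3.7
eef_pos: [491.7, -41.0, 32.0]
tool_rot: [3.137, -0.012, 2.867]
force: [-0.5, -0.6, -0.2]
width: 40.5
gripper_force: 0.0
```

```bash
python3 - <<'E'
from m import *
s=ctrl.read_state(); print(s["clock"],s["eef_pos"],s["tool_rot"],s["force"],s["qpos"])
im=eyes.get_image("scene"); 
cv2.imwrite("pics/b.png",cv2.resize(im["color"][190:340,279:479],None,fx=4,fy=4))
E
```

```text
3.7 [491.68628809 -41.0193725   31.98599071] [ 3.13724032 -0.01203514  2.86674768] [-0.49224966 -0.62660002 -0.16565324] [-0.14919148  0.79271389  0.27297309  2.09239985 -0.6230624   0.34775466
  1.93702359]
```

View pics/b.png

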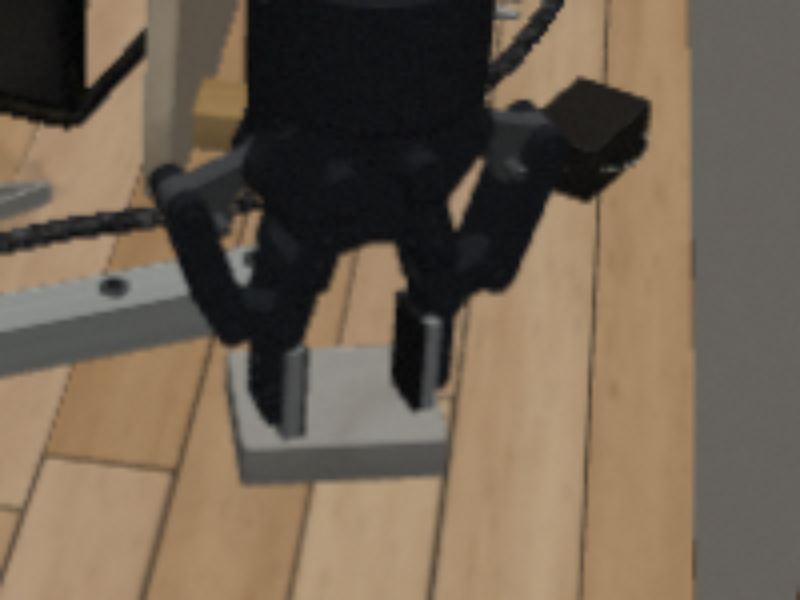

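The fingers stopped above the block at z≈32 because joint 6 is close to its limit at short reach. They didn't touch the block. I'll push along the rail direction first, from the -y end where the reach is longer, with the fingers closed.

Call:
carry_out(
  moves=[
    {"tx": 0,"ty": 0,"tz": -0.13,"twist": 0,"fingers": 0},
    {"tx": -0.037,"ty": -0.12,"tz": 0,"twist": 0,"fingers": 0},
    {"tx": -0.037,"ty": -0.12,"tz": 0,"twist": 0,"fingers": 0},
    {"tx": 0,"ty": 0,"tz": 0.09,"twist": 0,"fingers": 0},
    {"tx": 0,"ty": 0,"tz": 0.03,"twist": 0,"fingers": 0},
    {"tx": 0,"ty": 0,"tz": 0.0,"twist": 0,"fingers": 0},
    {"tx": 0,"ty": 0,"tz": 0.0,"twist": 0,"fingers": 0},
  ],
)

```text
clock: 4.62
eef_pos: [493.6, -115.8, 34.9]
tool_rot: [3.137, -0.011, 2.868]
force: [-0.4, 0.0, -0.3]
width: -0.0
gripper_force: 0.0
```

```bash
python3 - <<'E'
from m import *
s=ctrl.read_state(); print(s["clock"],s["eef_pos"],s["tool_rot"],s["force"],s["qpos"],s["width"])
p=s["eef_pos"]; im=eyes.get_image("scene"); print((to_px(im,[[p[0],p[1],p[2]-11],[p[0],p[1],0]])-[300,180])*4)
cv2.imwrite("pics/c.png",cv2.resize(im["color"][180:330,300:500],None,fx=4,fy=4))
E
```

```text
4.625 [ 493.57026121 -115.82188593   34.87721277] [ 3.13700788 -0.01139945  2.86764894] [-0.35045078  0.04985978 -0.27339687] [-0.00628401  0.79641777  0.28222146  2.05540399 -0.58446104  0.3795765
  2.04385268] -0.02725999011211832
[[424.23090839 368.23150766]
 [418.59657636 422.66797109]]
```

View pics/c.png

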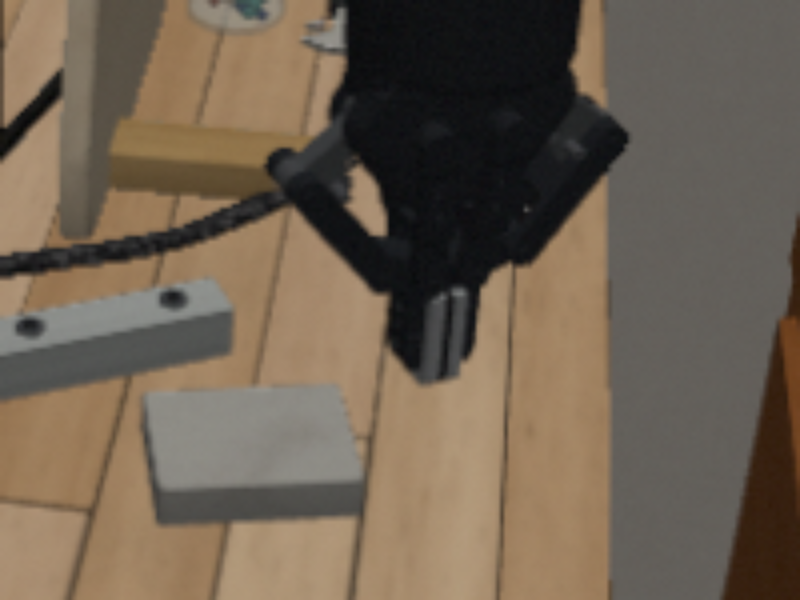

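The closed fingertips are at crop (430,372), just beyond the block's right end, matching the 11 mm tip offset. They are about 24 mm above the worktop.

Call:
carry_out(
  moves=[
    {"tx": 0,"ty": 0,"tz": 0.03,"twist": 0,"fingers": 0},
    {"tx": 0,"ty": 0,"tz": 0.03,"twist": 0,"fingers": 0},
    {"tx": 0,"ty": 0,"tz": 0,"twist": 0,"fingers": 0},
  ],
)

```text
clock: 5.05
eef_pos: [492.4, -115.9, 15.6]
tool_rot: [3.137, -0.014, 2.867]
force: [-0.5, -1.2, -0.1]
width: 0.2
gripper_force: 0.0
```

```bash
python3 - <<'E'
from m import *
s=ctrl.read_state(); print(s["clock"],s["eef_pos"],s["tool_rot"],s["force"],s["qpos"],s["width"])
E
```

```text
5.05 [ 492.41216628 -115.92101305   15.58773641] [ 3.13709896 -0.01357614  2.86663707] [-0.47259452 -1.20842398 -0.05786491] [ 0.01531266  0.82963456  0.25016028  2.05859572 -0.60221076  0.3386476
  2.05963957] 0.1526210308375913
```

Call:
carry_out(
  moves=[
    {"tx": 0,"ty": 0.03,"tz": 0,"twist": 0,"fingers": 0},
    {"tx": 0,"ty": 0.02,"tz": 0,"twist": 0,"fingers": 0},
    {"tx": 0,"ty": 0.02,"tz": 0,"twist": 0,"fingers": 0},
    {"tx": 0,"ty": 0.02,"tz": 0,"twist": 0,"fingers": 0},
    {"tx": -0.005,"ty": 0.02,"tz": 0,"twist": 0,"fingers": 0},
    {"tx": -0.005,"ty": 0.02,"tz": 0,"twist": 0,"fingers": 0},
    {"tx": -0.005,"ty": 0.02,"tz": 0,"twist": 0,"fingers": 0},
    {"tx": -0.005,"ty": 0.02,"tz": 0,"twist": 0,"fingers": 0},
  ],
)

```text
clock: 6.05
eef_pos: [512.8, -68.3, 16.6]
tool_rot: [3.137, -0.012, 2.867]
force: [-0.4, -2.0, -0.5]
width: -0.4
gripper_force: 1.5
```

```bash
cat >> m.py <<'E'
C=np.array([606.9,56.8]); a=-0.2746; X=np.array([np.cos(a),np.sin(a)]); Y=np.array([-np.sin(a),np.cos(a)])
def sf(p): d=np.array(p)[:2]-C; return np.round([d@X,d@Y],1)
def report(tag=None):
    s=ctrl.read_state(); print("t",s["clock"],"tool",sf(s["eef_pos"]),s["eef_pos"].round(1),"q",s["qpos"].round(3))
    im,out=measure(tag)
    for k in out:
        w=to_world(im,k,18)[:,:2].astype(np.float32); rc=cv2.minAreaRect(w)
        print(len(k),sf(rc[0]),rc[1],rc[2],[sf(p).tolist() for p in cv2.boxPoints(rc)])
E
python3 -c "
from m import *
report('d')"
```

```text
t 6.05 tool [ -56.6 -146. ] [512.8 -68.3  16.6] q [-0.098  0.838  0.278  2.03  -0.622  0.369  1.977]
96 [-73.6 -83. ] (35.78217697143555, 52.682891845703125) 77.72869110107422 [[-98.9, -102.4], [-46.3, -99.3], [-48.4, -63.5], [-101.0, -66.7]]
282 [-18.4 -59.5] (163.42227172851562, 80.78929901123047) 74.18560791015625 [[-58.9, -141.2], [21.9, -141.3], [22.1, 22.1], [-58.7, 22.2]]
```

View pics/d.png

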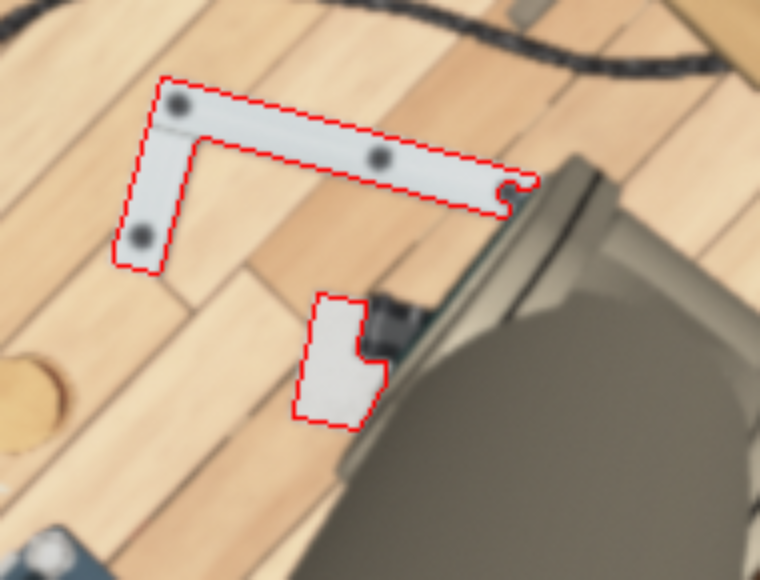

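The block has swung round to about 3.5° past parallel. Its centre is near (-74,-100) in the stop's frame, and the tool is touching off-centre. I'll re-centre the tool and keep pushing, with a slight component toward the long rail.

Call:
carry_out(
  moves=[
    {"tx": 0,"ty": -0.02,"tz": 0,"twist": 0,"fingers": 0},
    {"tx": 0.035,"ty": 0,"tz": 0,"twist": 0,"fingers": 0},
    {"tx": 0.035,"ty": 0,"tz": 0.002,"twist": 0,"fingers": 0},
    {"tx": 0,"ty": 0.02,"tz": 0,"twist": 0,"fingers": 0},
    {"tx": 0,"ty": 0.02,"tz": 0,"twist": 0,"fingers": 0},
    {"tx": -0.006,"ty": 0.02,"tz": 0,"twist": 0,"fingers": 0},
    {"tx": -0.006,"ty": 0.02,"tz": 0,"twist": 0,"fingers": 0},
    {"tx": -0.006,"ty": 0.02,"tz": 0,"twist": 0,"fingers": 0},
    {"tx": -0.006,"ty": 0.02,"tz": 0,"twist": 0,"fingers": 0},
  ],
)

```text
clock: 7.22
eef_pos: [507.8, -35.7, 16.3]
tool_rot: [3.137, -0.012, 2.867]
force: [-1.9, -2.2, -0.6]
width: 0.2
gripper_force: 1.5
```

```bash
python3 -c "
from m import *
report('e')"
```

```text
t 7.225 tool [ -70.3 -115.9] [507.8 -35.7  16.3] q [-0.16   0.833  0.275  2.053 -0.647  0.352  1.943]
107 [-64.5 -55.4] (44.32024383544922, 52.82594680786133) 78.14503479003906 [[-89.4, -79.3], [-36.7, -75.8], [-39.7, -31.5], [-92.4, -35.1]]
286 [-18.4 -63.6] (171.54412841796875, 80.78929901123047) 74.18560791015625 [[-58.9, -149.3], [21.8, -149.4], [22.1, 22.1], [-58.7, 22.2]]
```

View pics/e.png

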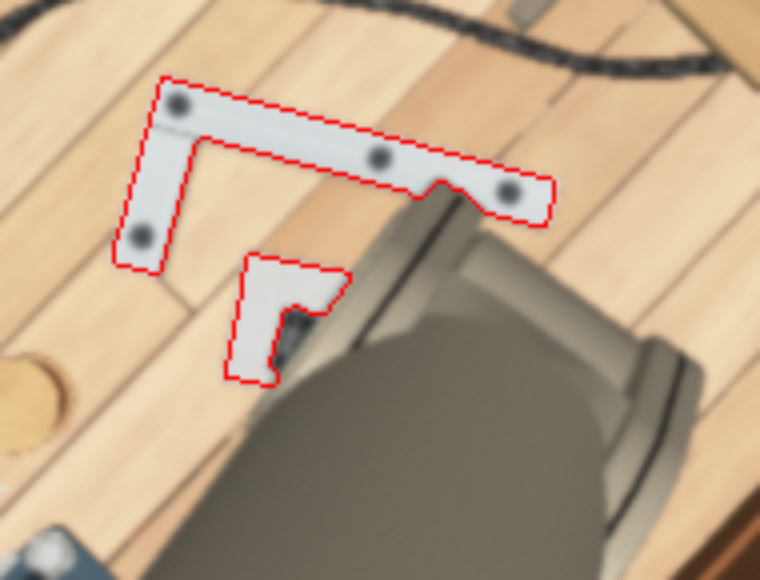

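The block is sticking to the finger and moving diagonally as intended. Its centre is near (-66,-68) and it is about 4° past parallel. Continuing.

Call:
carry_out(
  moves=[
    {"tx": -0.009,"ty": 0.019,"tz": 0,"twist": 0,"fingers": 0},
    {"tx": -0.009,"ty": 0.019,"tz": 0,"twist": 0,"fingers": 0},
    {"tx": -0.009,"ty": 0.019,"tz": 0,"twist": 0,"fingers": 0},
    {"tx": -0.009,"ty": 0.019,"tz": 0,"twist": 0,"fingers": 0},
    {"tx": -0.009,"ty": 0.019,"tz": 0,"twist": 0,"fingers": 0},
    {"tx": 0,"ty": 0,"tz": 0,"twist": 0,"fingers": 0},
  ],
)

```text
clock: 8.02
eef_pos: [528.2, -12.4, 16.2]
tool_rot: [3.138, -0.012, 2.867]
force: [-2.5, -3.1, 0.3]
width: 0.0
gripper_force: 1.7
```

```bash
python3 -c "
from m import *
report('f')"
```

```text
t 8.025 tool [-57.  -87.9] [528.2 -12.4  16.2] q [-0.224  0.85   0.308  2.001 -0.646  0.4    1.888]
99 [  10.5 -110.7] (77.34419250488281, 22.441410064697266) 73.99345397949219 [[-0.9, -149.4], [21.6, -149.5], [21.9, -72.1], [-0.5, -72.0]]
183 [-18.5  -9.8] (63.57229995727539, 81.60604858398438) 73.52301788330078 [[-59.7, -41.0], [21.9, -42.1], [22.8, 21.5], [-58.8, 22.6]]
```

Call:
carry_out(
  moves=[
    {"tx": 0,"ty": -0.035,"tz": 0,"twist": 0,"fingers": 0},
    {"tx": 0,"ty": 0,"tz": -0.08,"twist": 0,"fingers": 0},
    {"tx": 0,"ty": 0,"tz": -0.06,"twist": 0,"fingers": 0},
    {"tx": 0.08,"ty": 0.09,"tz": 0,"twist": 0,"fingers": 0.4},
    {"tx": 0.08,"ty": 0.1,"tz": 0,"twist": 0,"fingers": 0.4},
    {"tx": 0,"ty": 0,"tz": 0,"twist": 0,"fingers": 0.4},
    {"tx": 0,"ty": 0,"tz": 0,"twist": 0,"fingers": 0.4},
  ],
)

```text
clock: 8.95
eef_pos: [496.1, 44.8, 59.3]
tool_rot: [3.137, -0.01, 2.867]
force: [0.5, -0.3, 1.0]
width: 34.1
gripper_force: 0.0
```

```bash
python3 -c "
from m import *
report('g')
im=eyes.get_image('scene')['color']
g=cv2.imread('pics/g.png'); cv2.imwrite('pics/g2.png',np.vstack([cv2.resize(g,(380,290)),cv2.resize(im[210:350,220:420],(380,266))]))"
```

```text
t 8.95 tool [-103.4  -41.6] [496.1  44.8  59.3] q [-0.378  0.755  0.361  2.077 -0.645  0.429  1.788]
404 [-27.6 -63.6] (171.66119384765625, 99.37601470947266) 74.30715942382812 [[-77.2, -149.5], [22.2, -149.4], [22.0, 22.3], [-77.3, 22.2]]
```

View pics/g2.png

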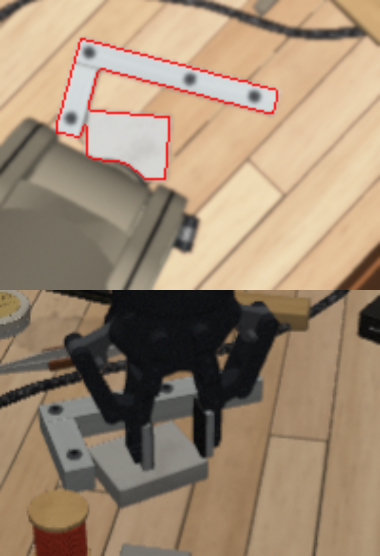

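The block's leading corner touches the short rail, and it is about 8° past parallel. Its centre is near (-57,-38). The two open fingers are ready behind its long side. I'll back off slightly, lower, and push toward the long rail.

Call:
carry_out(
  moves=[
    {"tx": 0.02,"ty": 0,"tz": 0,"twist": 0,"fingers": 0.4},
    {"tx": 0,"ty": 0,"tz": 0.08,"twist": 0,"fingers": 0.4},
    {"tx": 0,"ty": 0,"tz": 0.04,"twist": 0,"fingers": 0.4},
    {"tx": 0,"ty": 0,"tz": 0.018,"twist": 0,"fingers": 0.4},
    {"tx": 0,"ty": 0,"tz": 0,"twist": 0,"fingers": 0.4},
  ],
)

```text
clock: 9.68
eef_pos: [488.8, 46.8, 17.6]
tool_rot: [3.137, -0.012, 2.866]
force: [0.2, 0.2, 0.5]
width: 34.0
gripper_force: 0.0
```

Call:
carry_out(
  moves=[
    {"tx": -0.02,"ty": 0,"tz": 0,"twist": 0,"fingers": 0.4},
    {"tx": -0.02,"ty": 0,"tz": 0,"twist": 0,"fingers": 0.4},
    {"tx": -0.02,"ty": 0,"tz": 0,"twist": 0,"fingers": 0.4},
    {"tx": -0.02,"ty": 0,"tz": 0,"twist": 0,"fingers": 0.4},
    {"tx": -0.02,"ty": 0,"tz": 0,"twist": 0,"fingers": 0.4},
    {"tx": -0.02,"ty": 0,"tz": 0,"twist": 0,"fingers": 0.4},
  ],
)

```text
clock: 10.42
eef_pos: [522.8, 37.5, 17.2]
tool_rot: [3.137, -0.014, 2.867]
force: [-5.1, 1.3, 4.2]
width: 34.3
gripper_force: 2.9
```

Call:
carry_out(
  moves=[
    {"tx": -0.01,"ty": 0,"tz": 0,"twist": 0,"fingers": 0.4},
    {"tx": -0.01,"ty": 0,"tz": 0,"twist": 0,"fingers": 0.4},
  ],
)

```text
clock: 10.68
eef_pos: [528.3, 35.6, 17.1]
tool_rot: [3.138, -0.014, 2.866]
force: [-7.2, 2.8, 5.2]
width: 34.5
gripper_force: 3.1
```

Call:
carry_out(
  moves=[
    {"tx": -0.007,"ty": 0,"tz": 0,"twist": 0,"fingers": 0.4},
  ],
)

```text
clock: 10.8
eef_pos: [530.5, 34.9, 17.1]
tool_rot: [3.138, -0.014, 2.866]
force: [-6.0, 1.5, 5.4]
width: 34.0
gripper_force: 3.1
```

Call:
carry_out(
  moves=[
    {"tx": -0.005,"ty": 0,"tz": 0,"twist": 0,"fingers": 0.4},
  ],
)

```text
clock: 10.92
eef_pos: [531.3, 34.7, 17.1]
tool_rot: [3.138, -0.015, 2.866]
force: [-7.8, 2.2, 6.0]
width: 33.9
gripper_force: 4.2
```

Call:
carry_out(
  moves=[
    {"tx": -0.005,"ty": 0,"tz": 0,"twist": 0,"fingers": 0.4},
    {"tx": 0,"ty": 0,"tz": 0,"twist": 0,"fingers": 0.4},
  ],
)

```text
clock: 11.18
eef_pos: [531.3, 34.6, 16.9]
tool_rot: [3.137, -0.018, 2.866]
force: [-8.9, 2.3, 6.1]
width: 34.0
gripper_force: 4.6
```

```bash
python3 -c "
from m import *
report('i')
im=eyes.get_image('scene')['color']
g=cv2.imread('pics/i.png'); cv2.imwrite('pics/i2.png',np.vstack([cv2.resize(g,(380,290)),cv2.resize(im[210:350,220:420],(380,266))]))"
```

```text
t 11.175 tool [-66.8 -41.8] [531.3  34.6  16.9] q [-0.322  0.856  0.329  1.986 -0.663  0.425  1.816]
228 [  0.9 -63.9] (170.97975158691406, 42.14531326293945) 74.18446350097656 [[-20.3, -149.4], [21.8, -149.4], [22.1, 21.6], [-20.1, 21.6]]
```

View pics/i2.png

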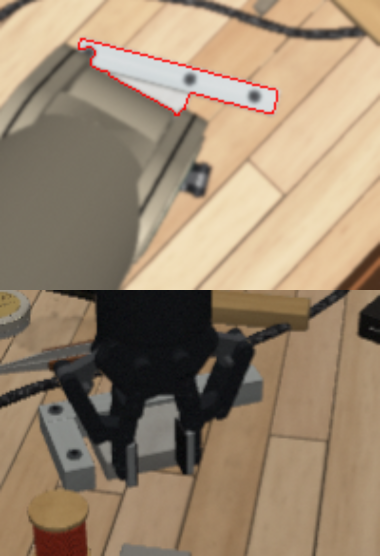

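The block is flat along the long rail and the push has stalled at about 9 N. I'll press a little harder to seat it.

Call:
carry_out(
  moves=[
    {"tx": -0.008,"ty": 0,"tz": 0,"twist": 0,"fingers": 0.4},
    {"tx": -0.008,"ty": 0,"tz": 0,"twist": 0,"fingers": 0.4},
  ],
)

```text
clock: 11.52
eef_pos: [531.4, 34.7, 16.5]
tool_rot: [3.137, -0.027, 2.867]
force: [-18.2, 4.4, 14.0]
width: 34.0
gripper_force: 9.5
```

Call:
carry_out(
  moves=[
    {"tx": 0.05,"ty": 0,"tz": 0,"twist": 0,"fingers": 0.4},
    {"tx": 0,"ty": 0,"tz": -0.08,"twist": 0,"fingers": 0.4},
    {"tx": 0,"ty": 0,"tz": -0.07,"twist": 0,"fingers": 0},
    {"tx": -0.08,"ty": -0.1,"tz": 0,"twist": 0,"fingers": 0},
    {"tx": -0.08,"ty": -0.1,"tz": 0,"twist": 0,"fingers": 0},
    {"tx": 0,"ty": 0,"tz": 0,"twist": 0,"fingers": 0},
    {"tx": 0,"ty": 0,"tz": 0,"twist": 0,"fingers": 0},
  ],
)

```text
clock: 12.4
eef_pos: [555.5, -34.3, 61.4]
tool_rot: [3.137, -0.01, 2.866]
force: [-0.1, -0.4, 0.6]
width: 0.2
gripper_force: 0.0
```

```bash
python3 -c "
from m import *
report('j')
print(ctrl.read_state()['force'],ctrl.read_state()['tool_rot'])"
```

```text
t 12.4 tool [ -24.7 -101.6] [555.5 -34.3  61.4] q [-0.238  0.804  0.402  1.917 -0.586  0.549  1.862]
202 [-18.4  -6.5] (56.858543395996094, 81.01358032226562) 73.80353546142578 [[-59.1, -34.6], [21.9, -35.2], [22.3, 21.6], [-58.7, 22.3]]
[0.42422964 0.298222   0.12123769] [ 3.13692954 -0.0112789   2.86717349]
```

Call:
carry_out(
  moves=[
    {"tx": 0.017,"ty": 0,"tz": 0.08,"twist": 0,"fingers": 0},
    {"tx": 0,"ty": 0,"tz": 0.05,"twist": 0,"fingers": 0},
    {"tx": 0,"ty": 0,"tz": 0.02,"twist": 0,"fingers": 0},
    {"tx": 0,"ty": 0,"tz": 0,"twist": 0,"fingers": 0},
  ],
)

```text
clock: 12.95
eef_pos: [549.5, -32.2, 16.2]
tool_rot: [3.137, -0.012, 2.867]
force: [-0.5, 1.0, -0.1]
width: 0.2
gripper_force: 0.0
```

Call:
carry_out(
  moves=[
    {"tx": 0,"ty": 0.02,"tz": 0,"twist": 0,"fingers": 0},
    {"tx": 0,"ty": 0.015,"tz": 0,"twist": 0,"fingers": 0},
    {"tx": 0,"ty": 0.01,"tz": 0,"twist": 0,"fingers": 0},
  ],
)

```text
clock: 13.32
eef_pos: [553.3, -20.3, 17.0]
tool_rot: [3.139, -0.011, 2.866]
force: [-1.4, -4.0, 0.6]
width: 0.1
gripper_force: 2.3
```

Call:
carry_out(
  moves=[
    {"tx": 0,"ty": 0.007,"tz": 0,"twist": 0,"fingers": 0},
    {"tx": 0,"ty": 0.007,"tz": 0,"twist": 0,"fingers": 0},
  ],
)

```text
clock: 13.58
eef_pos: [554.3, -16.6, 16.9]
tool_rot: [3.139, -0.011, 2.866]
force: [-1.5, -4.6, 3.2]
width: 0.2
gripper_force: 2.6
```

Call:
carry_out(
  moves=[
    {"tx": 0,"ty": 0.006,"tz": 0,"twist": 0,"fingers": 0},
    {"tx": 0,"ty": 0.006,"tz": 0,"twist": 0,"fingers": 0},
  ],
)

```text
clock: 13.82
eef_pos: [555.0, -14.0, 16.9]
tool_rot: [3.14, -0.011, 2.865]
force: [-3.7, -8.4, 3.4]
width: -0.2
gripper_force: 4.4
```

Call:
carry_out(
  moves=[
    {"tx": 0,"ty": 0.006,"tz": 0,"twist": 0,"fingers": 0},
    {"tx": 0,"ty": 0.006,"tz": 0,"twist": 0,"fingers": 0},
  ],
)

```text
clock: 14.08
eef_pos: [555.1, -13.7, 17.0]
tool_rot: [-3.14, -0.011, 2.863]
force: [-3.6, -13.6, 5.2]
width: 0.0
gripper_force: 7.5
```

Call:
carry_out(
  moves=[
    {"tx": 0,"ty": 0.008,"tz": 0,"twist": 0,"fingers": 0},
    {"tx": 0,"ty": 0.006,"tz": 0,"twist": 0,"fingers": 0},
  ],
)

```text
clock: 14.32
eef_pos: [555.2, -13.4, 17.0]
tool_rot: [-3.135, -0.01, 2.861]
force: [-6.5, -20.1, 5.3]
width: -0.3
gripper_force: 11.0
```

Call:
carry_out(
  moves=[
    {"tx": 0,"ty": -0.07,"tz": 0,"twist": 0,"fingers": 0},
    {"tx": 0,"ty": 0,"tz": -0.1,"twist": 0,"fingers": 0},
    {"tx": 0,"ty": 0,"tz": -0.1,"twist": 0,"fingers": 0},
    {"tx": 0,"ty": -0.2,"tz": 0,"twist": 0,"fingers": 0},
    {"tx": 0,"ty": -0.2,"tz": 0,"twist": 0,"fingers": 0},
    {"tx": 0,"ty": -0.15,"tz": 0,"twist": 0,"fingers": 0},
    {"tx": 0,"ty": 0,"tz": 0,"twist": 0,"fingers": 0},
  ],
)

```text
clock: 15.2
eef_pos: [506.5, -187.8, 76.3]
tool_rot: [3.139, -0.011, 2.86]
force: [-0.1, 0.2, -0.8]
width: 0.2
gripper_force: 0.0
```

```bash
python3 -c "
from m import *
report('k')
im=eyes.get_image('scene')['color']
g=cv2.imread('pics/k.png'); cv2.imwrite('pics/k2.png',np.hstack([cv2.resize(g[40:340,50:450],(400,300),interpolation=2),cv2.resize(im[240:350,220:370],(400,300))]))"
```

```text
t 15.2 tool [ -30.3 -262.7] [ 506.5 -187.8   76.3] q [ 0.057  0.761  0.386  1.955 -0.536  0.539  2.107]
285 [-18.4 -63.5] (172.35052490234375, 81.18132019042969) 74.23029327392578 [[-59.1, -149.7], [22.1, -149.7], [22.2, 22.6], [-58.9, 22.7]]
```

View pics/k2.png

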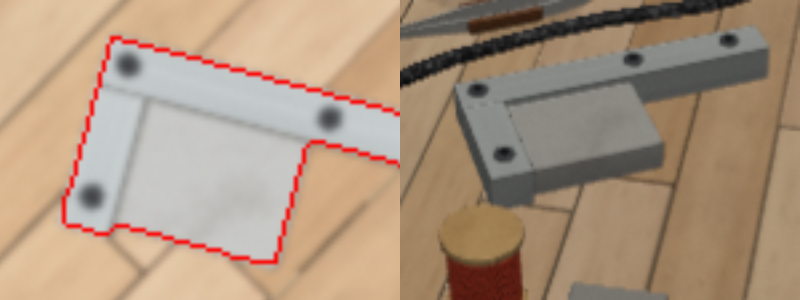

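The block appears home in the corner, with both sides meeting the rails. I'll check its two free edges numerically, since pushing along y could have turned it slightly.

```bash
python3 -c "
from m import *
im,out=measure()
k=max(out,key=len); P=np.array([sf(p) for p in to_world(im,k,18)])
for name,i,lo,hi,v in(('-x edge',0,-60,-10,-54),('-y edge',1,-46,-8,-69)):
    j=1-i; m=(abs(P[:,i]-v)<6)&(P[:,j]>lo)&(P[:,j]<hi); f=np.polyfit(P[m,j],P[m,i],1); print(name,m.sum(),f,np.polyval(f,(lo+hi)/2))
m=(abs(P[:,0]-0)<5)&(P[:,1]<-80)&(P[:,1]>-140);print('rail',np.polyfit(P[m,1],P[m,0],1),P[m,0].mean())
m=(abs(P[:,0]-22)<5)&(P[:,1]<0)&(P[:,1]>-140);print('rail outer',np.polyfit(P[m,1],P[m,0],1),P[m,0].mean())
"
```

```text
-x edge 29 [ 1.26173204e-02 -5.27105530e+01] -53.15215921794365
-y edge 22 [-6.97455098e-03 -6.86271930e+01] -68.43888013062328
rail [0.00701715 1.51453279] 0.7457142857142858
rail outer [4.41195008e-03 2.15210624e+01] 21.212345679012344
```

```bash
python3 -c "
from cell import job
print(job.finish_job())"
```

```text
the job is handed in; nothing more can be done
None
```

I pushed the steel block home into the corner stop, and the last camera check shows it flat against both rails to within measuring error; the job was handed in at about 15 s, with the arm clear and nothing else touched.

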